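# Balance a woodturning gouge on the notched stand

## Task

Find the gouge's balance point: take the gouge (the one with the round, fluted bar) out of the tool rack, lay its handle gently in the notch of the balance stand and shift it along until it balances there by itself, level to the eye, with your hand off, so that I can mark the spot. Do not bear down hard on the stand's thin edge, never let either end of the gouge come down on the bench, and leave the other tools and the things on the bench as they are.

Things in the scene. Friction and masses are not known exactly. Their poses are not given: they have to be found in the camera images.
- gouge_center (a point): Middle of the straight part of the gouge's handle, on the tool's axis; x runs along the tool to the cutting edge. Wooden handle, round and straight, 28 mm diameter from x -150 to +84 mm. The balance point is hidden: it lies on the axis somewhere between x +10 and +70 mm (the butt is loaded with an unknown amount of shot). At the start the axis is level, 60 mm above the bench, in the rack.
- gouge_ferrule (a point): Front of the gouge's brass ferrule, where handle ends and steel begins: on the axis, 120 mm ahead of gouge_center. From here to the edge a round steel bar of 12 mm diameter. The whole gouge weighs 0.40 to 0.56 kg; either way round in the notch is good.
- gouge_edge (a point): Tip of the gouge's steel bar, the cutting edge, on the axis, 290 mm ahead of gouge_center.
- gouge_butt (a point): Butt end of the gouge's handle, on the axis, 180 mm behind gouge_center (34 mm bulb).
- stand: Balance stand, screwed to the bench: foot 110 x 130 x 18 mm, and an upright wooden board 8 mm thick (along the stand's x), 100 mm wide (along y), 103 mm high, with a 90 degree V notch in its top edge, 36 mm wide and 18 mm deep. Origin under the foot's centre at bench height. A tool lies in the notch along x and balances when its balance point is over the 8 mm thickness.
- stand_notch (a point): Where the handle's axis lies when its 28 mm part is seated in the notch: over the stand's centre, 105 mm above the bench. Axes as for the stand. The wooden edge gives a little: with its balance point off the board's mid-plane the gouge rests out of level, low on its heavy side, by about 1 degree per mm; from about 3 mm off it tips over.
- rack: Plywood rack fixed to the bench: two rails 16 mm thick, 270 mm wide (along y), up to 58 mm high, at x +150 and -140 mm, each with V notches at y -90, 0 and +90 mm. Three tools lie along x with their axes 60 mm above the bench, edges to +x; free from below between the rails, bar two runners 16 mm high at y -125 and +125. Origin at bench height.
- skew: Skew chisel in the rack: same handle as the gouge, but a flat blade 24 mm wide. Leave it alone. Origin as gouge_center.
- scraper: Scraper in the rack: same handle, flat blade 20 mm wide with a round end. Leave it alone. Origin as gouge_center.
- bowl: Turned wooden bowl, 130 mm across, 55 mm high, loose on the bench; origin under its centre. Leave it alone.
- blank: Dark wooden disc, 110 mm across, 45 mm high, loose on the bench; origin under its centre. Leave it alone.
- chuck: Four-jaw lathe chuck, 96 mm across, 60 mm high, standing on the bench; origin under its centre. Leave it alone.
- wax_tin: Round metal tin, 80 mm across, 45 mm high; origin under its centre. Leave it alone.
- sanding_block: Cork sanding block 100 x 60 x 35 mm; origin under its centre. Leave it alone.
- live_centre: Steel live centre standing on its end, 32 mm across, 68 mm high; origin under its centre. Leave it alone.
There are look-alikes about, which are no part of the job. Leave any blue look-alike of the stand alone.

How it is judged:
By the outcome, as a careful person would: the job done as asked, in the order asked, and still so for the second after the job is handed in, with the robot touching nothing.
It also fails if it takes over 58 s, if anything falls off the work surface, if the arm or the gripper's body presses on something with over 40 N, if the wrist force passes 120 N, or if a joint passes its speed limit or range.

## Robot

A 6-joint arm with a two-finger parallel gripper is mounted at the origin on the work surface. World frame = base frame: x ahead of the robot, y to its left, z up, the work surface at z = 0. Lengths are in m, angles in rad, forces in N, time in s.
With the tool pointing down it reaches from about 0.375 to 0.9 m from the base axis. Payload 3.1 kg.
Tool frame: the origin (TCP) lies midway between the tips of the shut fingers; the grasp point (between the pads) lies robot.hold_point_z behind it (robot.hold_point_z is the distance from the TCP to the grasp point, in m); z points along the fingers, y is the line along which they close (so a half turn about z gives the same grasp; the last joint's range is limited). The gripper opens to 85 mm and grips with 20 to 120 N. Pads are 22 mm wide; open, the fingers measure 114 mm over their backs; the gripper's body (76 mm by 85 mm) begins 54 mm behind the grasp point. The pads swing forward as they close: fully open they stand 13 mm farther back than shut.
Start: joints at [1.016, 0.527, 1.433, -0, 1.181, -0.178], TCP at [0.23, 0.581, 0.2] pointing down, gripper open.
Joint ranges: [-3.08, 3.08], [-0.75, 2.2], [0.22, 2.44], [-1.43, 4.57], [0, 2.65], [-2.85, 2.85]. Speed limits (rad/s): [2.79, 2.79, 3.14, 3.14, 3.14, 3.14].

## Interface

Orientations are given as a unit quaternion [x, y, z, w].
In Python, from plant import readout, cams, order, models, robot gives the robot as it stands.
- The arm moves only by the tool apply_moves, never from a script. Its argument "commands" is a list of rows, each an object with "travel": the shift along the world's x, y, z in m, a list of three; "rot": the turn, a rotation vector about the world's x, y, z in rad, a list of three; "hand": the opening, from -1 (shut) to 1 (fully open). A call has 1 to 10 rows; each row is the pose to reach, as a shift and turn from the pose commanded when the call began; what a row does not reach only later rows make up. A row lasts 1/10 s, in which the tool goes at most 50 mm and 8.59 degrees, less where a joint would pass 70% of its speed; a pose out of reach is approached as far as the arm can. A call with a gripper value outside its range is refused whole. The fingers move at their own pace and stop on an object; the grip force is fixed at half the most. Time passes only in rows, so rows that repeat a pose let the fingers close. It gives the time, the measured TCP pose, the force, the opening and the grip force at its end, in the units of the state.
- readout.get_state(): the state, without advancing time (a new reading comes with each control period).
- cams.camera(name): name is "scene" or "top" or "wrist"; returns a dict with "pixels" (420x560x3 uint8, red, green, blue), "z_map" (420x560 float32, m along the optical axis (not along the pixel's ray), 0 where there is no reading), "mtx" (3x3 intrinsics, pixels), "eye" and "attitude" of the camera in the world. Camera axes: x right, y down, z forward; pixel columns grow to the right and rows downward; lengths in m; the calibration is good to about 2 mm. A picture is of the moment at which its call begins.
- order.sign_off(): hands the job in; it is judged then, once.
Trained networks look in the newest picture that a camera, given by its name, has taken for a name from the list of things; names that differ only in an ending like _2 or _b are one class to them, and where a whole thing is asked for, a point or a joint stands for the part that bears it (a point fixed in the world has none). Each returns a list of dicts, best first, with "confidence" (0 to 1); they miss things now and then, are a little off and sometimes report something else, mostly with a low value. They report only what shows in the picture. A call takes as long as a camera call. They do not tell look-alikes from the thing itself.
- models.look_for(camera, thing): "extent" ([left, top, width, height] as shares, 0 to 1, of the picture: columns of its width, rows of its height, round what is visible of it).
The state is a dict: "clock": time; "joint_pos": joint angles; "joint_velocities": joint speeds; "joint_torque": joint torques, N m; "position": TCP position; "tcp_rot": TCP orientation; "ft_force": force on the tool from outside, world axes, zero at the start; "moment": the same for the moment, N m; "opening": opening from 0.0 (shut) to 1.0 (fully open); "finger_force": force on a finger pad.
Only numpy, scipy, OpenCV 4.12 (cv2) and the standard library are available. Lean on these libraries where they do the work, as an engineer would, in place of code of your own. Each camera call takes 0.05 s, during which the arm holds its last target. There are 200 camera calls.

## Working session

There is one attempt and no reset: what is moved stays moved. The work goes in short steps, Python scripts to look and compute and a tool call to move; the robot and the scene stay as the last step left them, time stands still between calls to the robot, and variables do not carry over. Pictures are saved under pics/ and viewed, at most 10 in all, crops included, and the job is handed in when it is done.

Besides the shell and the picture viewer there is one more tool, called after ">>>" as name([rows], argument=value, ...), one row to a line, values as JSON. apply_moves: Moves the arm, as the interface text tells. Its arguments: {"type":"object","properties":{"commands":{"type":"array","items":{"type":"object","properties":{"travel":{"type":"array","items":{"type":"number"}},"rot":{"type":"array","items":{"type":"number"}},"hand":{"type":"number"}}}}},"required":["commands"]}

```bash
mkdir -p pics; cat > h.py <<'E'
import numpy as np,cv2
from scipy.spatial.transform import Rotation as R
from plant import readout,cams,order,models,robot
def cloud(c):
    z=c["z_map"];K=c["mtx"];h,w=z.shape;u,v=np.meshgrid(np.arange(w),np.arange(h))
    p=np.stack([(u-K[0,2])/K[0,0]*z,(v-K[1,2])/K[1,1]*z,z],-1)
    a=np.array(c["attitude"]);M=R.from_quat(a).as_matrix() if a.size==4 else a.reshape(3,3)
    P=p@M.T+np.array(c["eye"]);P[z<=0]=np.nan;return P
def save(c,n):cv2.imwrite("pics/"+n,c["pixels"][...,::-1])
E
python3 - <<'E'
from h import *
print([x for x in dir(robot) if x[0]!='_'],robot.hold_point_z)
for n in("top","scene"):
    c=cams.camera(n);save(c,n+"0.png");P=cloud(c);print(n,c["eye"],c["attitude"],c["mtx"][0])
    np.savez(n+"0.npz",P=P,pix=c["pixels"])
    for t in("gouge_center","gouge_ferrule","gouge_edge","gouge_butt","stand","rack","skew","scraper","bowl","chuck","live_centre","blank","wax_tin","sanding_block"):
        for d in models.look_for(n,t)[:3]:
            e=np.array(d["extent"])*[560,420,560,420];u,v=int(e[0]+e[2]/2),int(e[1]+e[3]/2)
            print(t,round(d["confidence"],2),e.round(),P[min(v,419),min(u,559)].round(3))
E
```

```text
['PlanningError', 'hold_point_z'] 0.0187
top [0.27063377 0.00561354 1.39342345] [-0.7034102   0.70656709 -0.05407422  0.05525411] [425.97928467   0.         281.95391326]
gouge_center 0.87 [278. 190. 145.  15.] [ 0.516 -0.208  0.07 ]
gouge_ferrule 0.85 [279. 192. 143.  15.] [ 0.51  -0.209  0.064]
gouge_edge 0.57 [279. 186. 145.  18.] [ 0.521 -0.21   0.077]
gouge_butt 0.78 [279. 191. 144.  15.] [ 0.513 -0.211  0.068]
gouge_butt 0.16 [278. 216. 145.  18.] [ 0.429 -0.204  0.075]
stand 0.81 [199. 167.  34.  45.] [0.551 0.222 0.036]
stand 0.56 [172. 271.  40.  44.] [0.222 0.293 0.038]
stand 0.31 [242. 125.  37.  34.] [0.722 0.081 0.005]
rack 0.91 [314. 151. 100.  92.] [ 0.518 -0.248  0.072]
skew 0.78 [278. 217. 145.  16.] [ 0.429 -0.204  0.075]
scraper 0.65 [285. 160. 136.  17.] [ 0.607 -0.215  0.079]
bowl 0.94 [242. 124.  36.  36.] [0.722 0.081 0.005]
bowl 0.17 [196. 169.  39.  40.] [0.55  0.222 0.055]
chuck 0.87 [156. 220.  32.  32.] [0.397 0.359 0.048]
blank 0.88 [143. 153.  34.  36.] [0.613 0.404 0.044]
wax_tin 0.68 [132. 186.  24.  29.] [0.513 0.449 0.05 ]
sanding_block 0.91 [253. 21
[... 545 characters left out ...]
23.  39.  39.] [0.538 0.468 0.049]
rack 0.72 [126. 147. 146. 119.] [nan nan nan]
skew 0.76 [176. 147. 119.  78.] [ 0.439 -0.192  0.069]
skew 0.18 [156. 163. 121.  85.] [ 0.526 -0.186  0.072]
scraper 0.81 [133. 179. 116.  90.] [ 0.617 -0.193  0.075]
bowl 0.55 [220. 281.  55.  51.] [0.695 0.054 0.01 ]
chuck 0.92 [397. 261.  42.  38.] [0.416 0.365 0.061]
live_centre 0.61 [286. 344.  15.  19.] [0.744 0.228 0.049]
blank 0.84 [367. 333.  52.  57.] [0.631 0.413 0.044]
wax_tin 0.88 [415. 324.  38.  37.] [0.538 0.468 0.049]
wax_tin 0.51 [177. 146. 119.  80.] [ 0.435 -0.191  0.066]
sanding_block 0.93 [284. 217.  43.  33.] [0.442 0.052 0.038]
sanding_block 0.65 [306. 264.  61.  71.] [0.576 0.233 0.056]
```

View pics/top0.png

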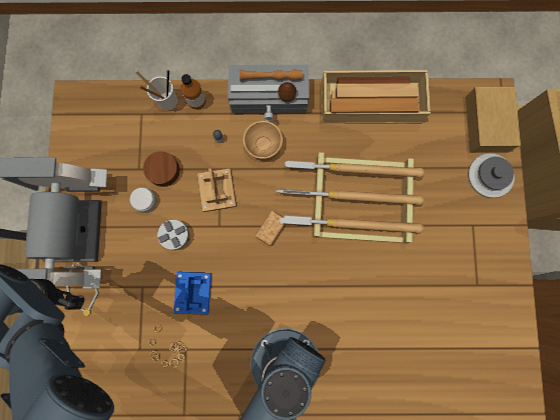

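View pics/scene0.png

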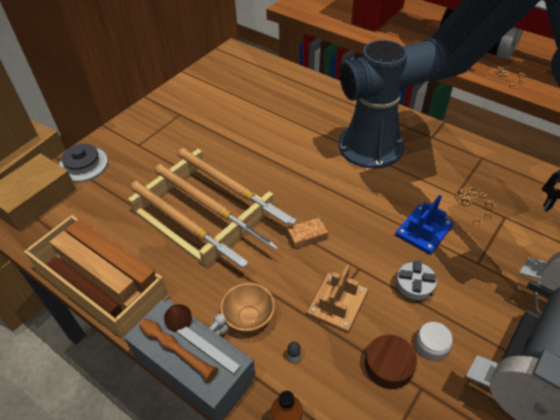

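```bash
python3 - <<'E'
from h import *
for n in("top","scene"):
    d=np.load(n+"0.npz");P=d["P"];px=d["pix"].astype(int)
    x,y,z=P[...,0],P[...,1],P[...,2]
    for t,x0,x1 in(("g",.47,.56),):
        m=(z>.045)&(z<.09)&(x>x0)&(x<x1)&(y>-.55)&(y<.05)
        # per-y-bin ridge
        for yb in np.arange(-.5,.05,.03):
            k=m&(abs(y-yb)<.006)
            if k.sum()>2:print(n,round(yb,3),"n",k.sum(),"x %.4f sd %.4f"%(np.median(x[k]),x[k].std()),"zmax %.4f"%np.percentile(z[k],90))
    # stand board
    for (a,b) in(((.55,.222)),((.222,.293))):
        m=(np.hypot(x-a,y-b)<.1)&(z>.08)&(z<.125)
        if m.sum()>5:
            Q=P[m];c=Q[:,:2].mean(0);u,s,vt=np.linalg.svd(Q[:,:2]-c,full_matrices=False);pr=(Q[:,:2]-c)@vt.T
            print(n,"board",m.sum(),c.round(4),vt[0].round(3),np.ptp(pr,0).round(3),Q[:,2].max().round(3),px[m].mean(0).round())
        m=(np.hypot(x-a,y-b)<.1)&(z>.012)&(z<.03)
        if m.sum()>20:
            print(n,"foot",m.sum(),P[m].mean(0).round(3),cv2.minAreaRect(P[m][:,:2].astype(np.float32)),px[m].mean(0).round())
E
```

```text
top -0.44 n 3 x 0.5115 sd 0.0083 zmax 0.0692
top -0.41 n 45 x 0.5102 sd 0.0175 zmax 0.0737
top -0.38 n 34 x 0.5080 sd 0.0081 zmax 0.0762
top -0.35 n 34 x 0.5105 sd 0.0080 zmax 0.0762
top -0.32 n 33 x 0.5121 sd 0.0076 zmax 0.0752
top -0.29 n 35 x 0.5141 sd 0.0080 zmax 0.0739
top -0.26 n 32 x 0.5179 sd 0.0078 zmax 0.0752
top -0.23 n 33 x 0.5182 sd 0.0078 zmax 0.0752
top -0.2 n 36 x 0.5218 sd 0.0082 zmax 0.0762
top -0.17 n 30 x 0.5249 sd 0.0074 zmax 0.0753
top -0.14 n 24 x 0.5256 sd 0.0059 zmax 0.0740
top -0.11 n 95 x 0.5214 sd 0.0251 zmax 0.0668
top -0.08 n 15 x 0.5307 sd 0.0037 zmax 0.0681
top -0.05 n 13 x 0.5322 sd 0.0031 zmax 0.0703
top -0.02 n 16 x 0.5356 sd 0.0037 zmax 0.0695
top 0.01 n 9 x 0.5364 sd 0.0027 zmax 0.0688
top board 111 [0.5533 0.2253] [-0.987 -0.162] [0.099 0.009] 0.109 [164. 128.  84.]
top foot 913 [0.549 0.223 0.019] ((0.5533003211021423, 0.22631070017814636), (0.13013102114200592, 0.11045639961957932), 9.371768951416016) [176. 140.  95.]
top board 141 [0.2201 0.2952] [-0.999  0.041] [0.097 0.01 ] 0.107 [ 29.  68. 131.]
top foot 1038 [0.22  0.293 0.018] ((0.2192839
[... 618 characters left out ...]
1 sd 0.0263 zmax 0.0656
scene -0.08 n 17 x 0.5346 sd 0.0031 zmax 0.0663
scene -0.05 n 17 x 0.5373 sd 0.0031 zmax 0.0679
scene -0.02 n 17 x 0.5380 sd 0.0032 zmax 0.0667
scene 0.01 n 19 x 0.5403 sd 0.0026 zmax 0.0668
scene board 194 [0.5573 0.2272] [0.987 0.16 ] [0.102 0.009] 0.108 [144. 101.  61.]
scene foot 1379 [0.564 0.233 0.018] ((0.5542832016944885, 0.22547656297683716), (0.13257409632205963, 0.11056090146303177), 9.5071439743042) [173. 126.  78.]
scene board 157 [0.2236 0.2971] [ 0.999 -0.047] [0.107 0.011] 0.107 [ 25.  46. 105.]
scene foot 975 [0.234 0.302 0.019] ((0.22049708664417267, 0.29604148864746094), (0.11128406971693039, 0.13469059765338898), 87.15570831298828) [ 24.  53. 125.]
```

The gouge is the middle tool, with its thin bar tip at top-view (278,192). The wooden stand is at (216,189), and the blue look-alike is at (193,293). I'll fit the axes next and then move.

```bash
python3 - <<'E'
from h import *
from scipy.optimize import least_squares
s=readout.get_state();print(s["position"],s["tcp_rot"],R.from_quat(s["tcp_rot"]).as_matrix().round(3).tolist(),s["opening"],s["ft_force"],s["moment"])
for n in("top","scene"):
    P=np.load(n+"0.npz")["P"];x,y,z=P[...,0],P[...,1],P[...,2]
    ax=.5235+.07*(y+.2)
    m=(abs(x-ax)<.022)&(z>.05)&(z<.09)&(y>-.38)&(y<-.19);Q=P[m]
    f=lambda p:np.hypot((Q[:,0]-p[0]-p[1]*(Q[:,1]+.2)),Q[:,2]-p[2])-.014
    r=least_squares(f,[.5235,.07,.06],loss="soft_l1",f_scale=.002);print(n,r.x,np.median(abs(r.fun)))
    m=(abs(x-ax)<.012)&(z>.05)&(z<.09)&(y>-.5)&(y<.1);print("y ends",y[m].min(),y[m].max())
    # radius change: width
E
```

```text
[0.22991937 0.58115787 0.20011252] [1.87278042e-01 9.82306945e-01 1.99717845e-06 2.42155491e-07] [[-0.93, 0.368, 0.0], [0.368, 0.93, 0.0], [0.0, 0.0, -1.0]] 0.9996840024585005 [-0.15605935 -0.62480392 -0.18450567] [-0.00426138  0.01786369  0.00510053]
top [0.52353897 0.07128677 0.06029229] 0.0013807879019107627
y ends -0.43549333107585503 0.029296451621128934
scene [0.52270492 0.06868095 0.05925597] 0.0011670014695457217
y ends -0.4365308456060185 0.02920961353432977
```

>>> apply_moves([
  {"travel": [0.02, -0.04, 0.01], "rot": [0, 0, -0.07], "hand": 1},
  {"travel": [0.04, -0.08, 0.02], "rot": [0, 0, -0.14], "hand": 1},
  {"travel": [0.06, -0.12, 0.02], "rot": [0, 0, -0.21], "hand": 1},
  {"travel": [0.08, -0.16, 0.02], "rot": [0, 0, -0.28], "hand": 1},
  {"travel": [0.1, -0.2, 0.02], "rot": [0, 0, -0.35], "hand": 1},
  {"travel": [0.12, -0.24, 0.02], "rot": [0, 0, -0.42], "hand": 1},
  {"travel": [0.14, -0.28, 0.02], "rot": [0, 0, -0.49], "hand": 1},
  {"travel": [0.16, -0.32, 0.02], "rot": [0, 0, -0.56], "hand": 1},
  {"travel": [0.18, -0.36, 0.02], "rot": [0, 0, -0.63], "hand": 1},
  {"travel": [0.2, -0.4, 0.02], "rot": [0, 0, -0.7], "hand": 1},
])

```text
clock: 2.5
position: [0.4307, 0.1795, 0.2204]
tcp_rot: [0.514, 0.858, 0.0, 0.0]
ft_force: [0.5, 0.4, -1.7]
opening: 0.998
finger_force: 0.0
```

>>> apply_moves([
  {"travel": [0.01, -0.04, 0], "rot": [0, 0, -0.07], "hand": 1},
  {"travel": [0.02, -0.08, 0], "rot": [0, 0, -0.14], "hand": 1},
  {"travel": [0.03, -0.12, 0], "rot": [0, 0, -0.21], "hand": 1},
  {"travel": [0.04, -0.16, 0], "rot": [0, 0, -0.28], "hand": 1},
  {"travel": [0.05, -0.2, 0], "rot": [0, 0, -0.35], "hand": 1},
  {"travel": [0.06, -0.24, 0], "rot": [0, 0, -0.42], "hand": 1},
  {"travel": [0.07, -0.28, 0], "rot": [0, 0, -0.49], "hand": 1},
  {"travel": [0.08, -0.32, -0.02], "rot": [0, 0, -0.56], "hand": 1},
  {"travel": [0.0905, -0.36, -0.04], "rot": [0, 0, -0.563], "hand": 1},
  {"travel": [0.0915, -0.398, -0.06], "rot": [0, 0, -0.563], "hand": 1},
])

```text
clock: 3.5
position: [0.5229, -0.2193, 0.1598]
tcp_rot: [0.731, 0.682, 0.0, 0.001]
ft_force: [0.3, 1.3, 0.2]
opening: 0.999
finger_force: 0.0
```

```bash
python3 - <<'E'
from h import *
from scipy.optimize import least_squares
c=cams.camera("wrist");save(c,"w1.png");P=cloud(c);s=readout.get_state();print(s["position"],R.from_quat(s["tcp_rot"]).as_matrix()[:,1].round(4),s["ft_force"],s["moment"])
x,y,z=P[...,0],P[...,1],P[...,2];print(np.nanmin(y),np.nanmax(y),c["eye"])
m=(abs(x-.523-.07*(y+.2))<.025)&(z>.052)&(z<.09)&(y>-.38)&(y<-.19);Q=P[m];print(m.sum())
f=lambda p:np.hypot((Q[:,0]-p[0]-p[1]*(Q[:,1]+.2)),Q[:,2]-p[2])-.014
r=least_squares(f,[.5235,.07,.06],loss="soft_l1",f_scale=.002);print(r.x,np.median(abs(r.fun)))
E
```

```text
[ 0.5216297  -0.22470672  0.15656986] [ 9.974e-01 -7.220e-02 -7.000e-04] [ 1.31941079 -3.78851599 -1.23885346] [-0.12381244 -0.01455422  0.0356895 ]
-0.6087267636517809 -0.02083555979225457 [ 0.52662449 -0.14990926  0.33398905]
4750
[0.52384132 0.06996594 0.06010649] 0.0003353292412349232
```

View pics/w1.png

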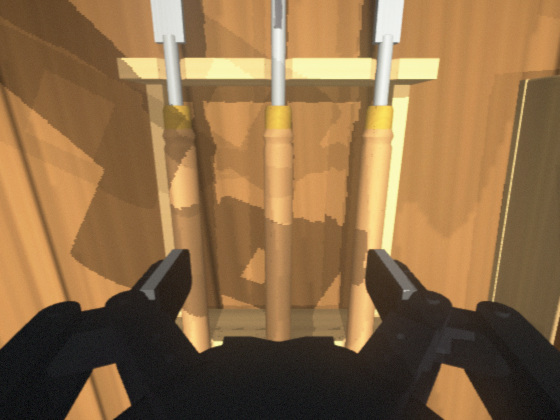

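The wrist view shows the fluted bar and ferrule of the middle tool at about (278,105), centred between the open fingers. I'll descend and grip.

>>> apply_moves([
  {"travel": [0.001, 0, -0.02], "rot": [0, 0, 0], "hand": 1},
  {"travel": [0.001, 0, -0.05], "rot": [0, 0, 0], "hand": 1},
  {"travel": [0.001, 0, -0.08], "rot": [0, 0, 0], "hand": 1},
  {"travel": [0.001, 0, -0.1], "rot": [0, 0, 0], "hand": 1},
  {"travel": [0.001, 0, -0.115], "rot": [0, 0, 0], "hand": 1},
  {"travel": [0.001, 0, -0.119], "rot": [0, 0, 0], "hand": 1},
  {"travel": [0.001, 0, -0.119], "rot": [0, 0, 0], "hand": 0.2},
  {"travel": [0.001, 0, -0.119], "rot": [0, 0, 0], "hand": -0.6},
  {"travel": [0.001, 0, -0.119], "rot": [0, 0, 0], "hand": -1},
  {"travel": [0.001, 0, -0.119], "rot": [0, 0, 0], "hand": -1},
])

```text
clock: 4.55
position: [0.523, -0.2172, 0.042]
tcp_rot: [0.731, 0.682, 0.0, 0.001]
ft_force: [-0.3, 0.1, 0.2]
opening: 0.332
finger_force: 0.0
```

>>> apply_moves([
  {"travel": [0, 0, 0], "rot": [0, 0, 0], "hand": -1},
  {"travel": [0, 0, 0.003], "rot": [0, 0, 0], "hand": -1},
  {"travel": [0, 0, 0.006], "rot": [0, 0, 0], "hand": -1},
  {"travel": [0, 0, 0.01], "rot": [0, 0, 0], "hand": -1},
  {"travel": [0, 0, 0.015], "rot": [0, 0, 0], "hand": -1},
  {"travel": [0, 0, 0.02], "rot": [0, 0, 0], "hand": -1},
  {"travel": [0, 0, 0.02], "rot": [0, 0, 0], "hand": -1},
  {"travel": [0, 0, 0.02], "rot": [0, 0, 0], "hand": -1},
  {"travel": [0, 0, 0.02], "rot": [0, 0, 0], "hand": -1},
  {"travel": [0, 0, 0.02], "rot": [0, 0, 0], "hand": -1},
])

```text
clock: 5.55
position: [0.5223, -0.2168, 0.0609]
tcp_rot: [0.731, 0.682, -0.0, -0.0]
ft_force: [-0.1, 0.1, -0.1]
opening: -0.003
finger_force: 0.0
```

```bash
cat >> h.py <<'E'
def ft(n=12):
    F=[]
    for i in range(n):
        c=cams.camera("wrist");s=readout.get_state();F.append(np.r_[s["ft_force"],s["moment"],s["position"]])
    F=np.array(F);return F.mean(0),F.std(0),s,c
E
python3 - <<'E'
from h import *
m,sd,s,c=ft();print(m.round(4),sd.round(4),s["clock"],s["opening"],s["finger_force"],R.from_quat(s["tcp_rot"]).as_matrix()[:,1].round(4));save(c,"w2.png")
P=cloud(c);np.save("w2.npy",P)
E
```

```text
[-0.1196  0.0487 -0.169  -0.0062  0.0016 -0.0048  0.5224 -0.2168  0.061 ] [5.095e-01 6.159e-01 5.826e-01 3.090e-02 2.940e-02 2.400e-02 1.000e-04
 0.000e+00 1.000e-04] 6.15 -0.007452351150278081 0.0 [ 0.9976 -0.069   0.    ]
```

View pics/w2.png

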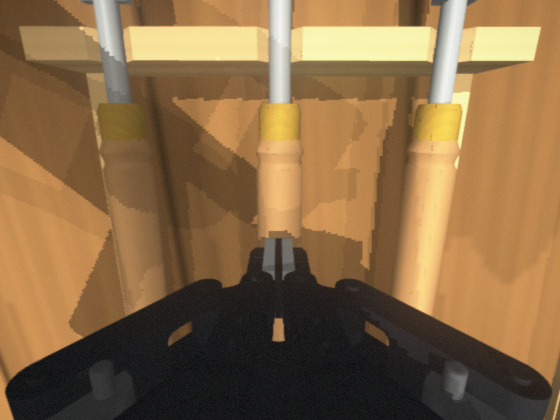

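```bash
python3 - <<'E'
from h import *
from scipy.optimize import least_squares
c=cams.camera("top");P=cloud(c);x,y,z=P[...,0],P[...,1],P[...,2]
ax=.5235+.07*(y+.2)
m=(abs(x-ax)<.022)&(z>.05)&(z<.09)&(((y>-.4)&(y<-.28)));Q=P[m]
f=lambda p:np.hypot((Q[:,0]-p[0]-p[1]*(Q[:,1]+.2)),Q[:,2]-p[2]-p[3]*(Q[:,1]+.2))-.014
r=least_squares(f,[.5235,.07,.06,0],loss="soft_l1",f_scale=.002);print(r.x)
m=(abs(x-ax)<.012)&(z>.04)&(z<.11)&(y>-.5)&(y<.1);print("y ends",y[m].min(),y[m].max())
for yb in(-.42,-.36,-.3,-.05,0.01):
    k=m&(abs(y-yb)<.008);print(yb,x[k].mean(),np.percentile(z[k],90))
E
```

```text
[0.52476783 0.07869207 0.06494961 0.02797184]
y ends -0.4362601549722841 -0.3306172510113282
-0.42 0.5075630120598003 0.07956278991363197
-0.36 0.5112823311807104 0.07751164497299898<stdin>:10: RuntimeWarning: Mean of empty slice.
  ret = ret.dtype.type(ret / rcount)
Traceback (most recent call last):
IndexError: index -1 is out of bounds for axis 0 with size 0
```

```bash
python3 - <<'E'
from h import *
P=np.load("w2.npy")
for v in range(100,345,12):
    print(v,[tuple(P[v,u].round(3)) for u in (255,270,279,290,305)])
E
```

```text
100 [(np.float64(0.51), np.float64(-0.134), np.float64(0.001)), (np.float64(0.523), np.float64(-0.138), np.float64(0.063)), (np.float64(0.528), np.float64(-0.139), np.float64(0.067)), (np.float64(0.534), np.float64(-0.139), np.float64(0.062)), (np.float64(0.548), np.float64(-0.137), np.float64(0.001))]
112 [(np.float64(0.509), np.float64(-0.143), np.float64(0.001)), (np.float64(0.522), np.float64(-0.145), np.float64(0.071)), (np.float64(0.527), np.float64(-0.145), np.float64(0.072)), (np.float64(0.533), np.float64(-0.145), np.float64(0.07)), (np.float64(0.547), np.float64(-0.145), np.float64(0.001))]
124 [(np.float64(0.508), np.float64(-0.152), np.float64(-0.0)), (np.float64(0.522), np.float64(-0.151), np.float64(0.071)), (np.float64(0.527), np.float64(-0.151), np.float64(0.072)), (np.float64(0.533), np.float64(-0.152), np.float64(0.07)), (np.float64(0.547), np.float64(-0.154), np.float64(0.002))]
136 [(np.float64(0.508), np.float64(-0.16), np.float64(0.001)), (np.float64(0.521), np.float64(-0.157), np.float64(0.072)), (np.float64(0.526), np.float64(-0.157), np.float64(0.073)), (np.f
[... 4544 characters left out ...]
p.float64(-0.209), np.float64(0.155)), (np.float64(0.53), np.float64(-0.201), np.float64(0.166))]
328 [(np.float64(0.517), np.float64(-0.2), np.float64(0.171)), (np.float64(0.518), np.float64(-0.224), np.float64(0.141)), (np.float64(0.518), np.float64(-0.278), np.float64(0.075)), (np.float64(0.526), np.float64(-0.213), np.float64(0.156)), (np.float64(0.53), np.float64(-0.201), np.float64(0.17))]
340 [(np.float64(0.517), np.float64(-0.201), np.float64(0.174)), (np.float64(0.52), np.float64(-0.208), np.float64(0.166)), (np.float64(0.517), np.float64(-0.288), np.float64(0.074)), (np.float64(0.526), np.float64(-0.208), np.float64(0.167)), (np.float64(0.529), np.float64(-0.2), np.float64(0.176))]
```

```bash
python3 - <<'E'
from h import *
P=np.load("w2.npy")
for v in range(233,250,2): print(v,P[v,270].round(3),P[v,285].round(3))
c=cams.camera("scene");save(c,"s2.png");P=cloud(c);x,y,z=P[...,0],P[...,1],P[...,2]
m=(abs(x-.5224)<.04)&(abs(y+.217)<.03)&(z>.076)&(z<.2)
for zb in np.arange(.076,.2,.008):
    k=m&(z>=zb)&(z<zb+.008);print(round(zb,3),k.sum(),P[k].mean(0).round(3) if k.any() else '')
u=np.argwhere(m).mean(0).astype(int);print(u);i=c["pixels"][max(u[0]-60,0):u[0]+60,max(u[1]-80,0):u[1]+80,::-1];cv2.imwrite("pics/s2c.png",cv2.resize(i,None,fx=4,fy=4))
s=readout.get_state();print(s["position"],s["joint_pos"],s["clock"])
E
```

```text
233 [ 0.517 -0.213  0.074] [ 0.526 -0.213  0.074]
235 [ 0.517 -0.214  0.073] [nan nan nan]
237 [ 0.517 -0.216  0.073] [ 0.526 -0.216  0.074]
239 [ 0.518 -0.206  0.099] [ 0.526 -0.206  0.099]
241 [ 0.519 -0.206  0.101] [ 0.526 -0.207  0.101]
243 [ 0.519 -0.206  0.104] [ 0.526 -0.207  0.103]
245 [ 0.519 -0.206  0.105] [ 0.526 -0.207  0.105]
247 [ 0.519 -0.206  0.107] [ 0.526 -0.207  0.108]
249 [ 0.519 -0.206  0.11 ] [ 0.526 -0.207  0.11 ]
0.076 4 [ 0.523 -0.22   0.077]
0.084 0 
0.092 9 [ 0.523 -0.207  0.097]
0.1 23 [ 0.526 -0.21   0.104]
0.108 19 [ 0.526 -0.21   0.112]
0.116 22 [ 0.526 -0.208  0.12 ]
0.124 17 [ 0.524 -0.206  0.128]
0.132 24 [ 0.524 -0.207  0.138]
0.14 62 [ 0.526 -0.207  0.144]
0.148 48 [ 0.523 -0.208  0.151]
0.156 45 [ 0.52  -0.204  0.16 ]
0.164 39 [ 0.514 -0.203  0.168]
0.172 42 [ 0.526 -0.204  0.176]
0.18 41 [ 0.53  -0.203  0.184]
0.188 53 [ 0.529 -0.203  0.192]
0.196 33 [ 0.541 -0.206  0.198]
[179 206]
[ 0.52243013 -0.21684858  0.0611178 ] [-5.90954217e-01  6.45166434e-01  1.69763684e+00  3.22839129e-06
  7.98784895e-01 -5.21946155e-01] 6.25
```

View pics/s2c.png

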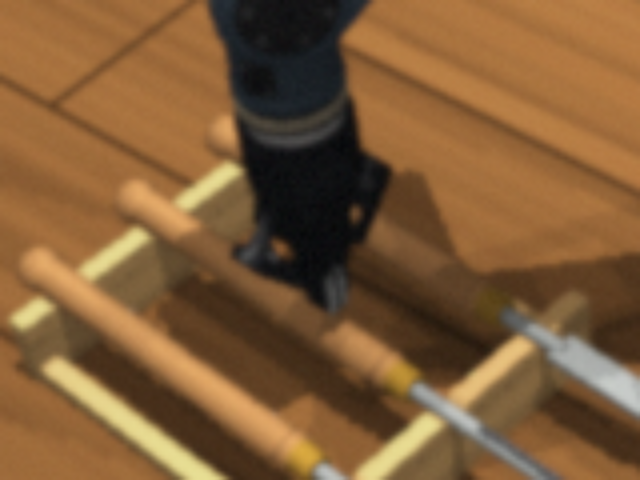

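Two cameras put the fingertips near z 0.097 where the state says 0.061, so the TCP height reads about 36 mm low. The crop confirms it: the shut fingers hover above the undisturbed handle. I'll open, descend partway and check.

>>> apply_moves([
  {"travel": [0, 0, 0], "rot": [0, 0, 0], "hand": 1},
  {"travel": [0, 0, 0], "rot": [0, 0, 0], "hand": 1},
  {"travel": [0, 0, 0], "rot": [0, 0, 0], "hand": 1},
  {"travel": [0, 0, 0], "rot": [0, 0, 0], "hand": 1},
  {"travel": [0, 0, 0], "rot": [0, 0, 0], "hand": 1},
  {"travel": [0, 0, -0.01], "rot": [0, 0, 0], "hand": 1},
  {"travel": [0, 0, -0.02], "rot": [0, 0, 0], "hand": 1},
  {"travel": [0, 0, -0.03], "rot": [0, 0, 0], "hand": 1},
  {"travel": [0, 0, -0.035], "rot": [0, 0, 0], "hand": 1},
  {"travel": [0, 0, -0.035], "rot": [0, 0, 0], "hand": 1},
])

```text
clock: 7.25
position: [0.5216, -0.2163, 0.0247]
tcp_rot: [0.731, 0.682, -0.0, -0.001]
ft_force: [-0.2, 1.4, -1.1]
opening: 1.005
finger_force: 0.0
```

```bash
python3 - <<'E'
from h import *
c=cams.camera("wrist");P=cloud(c);s=readout.get_state();p=np.array(s["position"]);print(p,s["opening"],c["eye"])
x,y,z=P[...,0],P[...,1],P[...,2]
for sg in(-1,1):
    m=(abs(y-p[1])<.02)&((x-p[0])*sg>.03)&((x-p[0])*sg<.065)&(z<.2)&(z>.02)
    for zb in np.arange(.03,.12,.01):
        k=m&(z>=zb)&(z<zb+.01);print(sg,round(zb,3),k.sum(),P[k].mean(0).round(3) if k.any() else '')
E
```

```text
[ 0.52202244 -0.21660264  0.02532174] 1.0059383471912955 [ 0.52613537 -0.14740334  0.19905209]
-1 0.03 0 
-1 0.04 0 
-1 0.05 0 
-1 0.06 9 [ 0.478 -0.215  0.07 ]
-1 0.07 401 [ 0.478 -0.211  0.076]
-1 0.08 658 [ 0.476 -0.21   0.085]
-1 0.09 788 [ 0.476 -0.209  0.095]
-1 0.1 666 [ 0.477 -0.206  0.105]
-1 0.11 1212 [ 0.469 -0.203  0.116]
1 0.03 0 
1 0.04 0 
1 0.05 0 
1 0.06 15 [ 0.564 -0.22   0.069]
1 0.07 412 [ 0.565 -0.217  0.076]
1 0.08 659 [ 0.567 -0.216  0.085]
1 0.09 781 [ 0.567 -0.216  0.095]
1 0.1 667 [ 0.566 -0.212  0.105]
1 0.11 1273 [ 0.575 -0.21   0.116]
```

>>> apply_moves([
  {"travel": [0.0005, 0, -0.01], "rot": [0, 0, 0], "hand": 1},
  {"travel": [0.0005, 0, -0.02], "rot": [0, 0, 0], "hand": 1},
  {"travel": [0.0005, 0, -0.02], "rot": [0, 0, 0], "hand": 0.3},
  {"travel": [0.0005, 0, -0.02], "rot": [0, 0, 0], "hand": -0.6},
  {"travel": [0.0005, 0, -0.02], "rot": [0, 0, 0], "hand": -1},
  {"travel": [0.0005, 0, -0.02], "rot": [0, 0, 0], "hand": -1},
  {"travel": [0.0005, 0, -0.02], "rot": [0, 0, 0], "hand": -1},
  {"travel": [0.0005, 0, -0.02], "rot": [0, 0, 0], "hand": -1},
  {"travel": [0.0005, 0, -0.02], "rot": [0, 0, 0], "hand": -1},
])

```text
clock: 8.2
position: [0.5231, -0.217, 0.0066]
tcp_rot: [0.731, 0.682, 0.0, 0.0]
ft_force: [-1.6, 0.5, 4.6]
opening: 0.309
finger_force: 58.9
```

>>> apply_moves([
  {"travel": [0, 0, 0.005], "rot": [0, 0, 0], "hand": -1},
  {"travel": [0, 0, 0.01], "rot": [0, 0, 0], "hand": -1},
  {"travel": [0, 0, 0.015], "rot": [0, 0, 0], "hand": -1},
  {"travel": [0, 0, 0.02], "rot": [0, 0, 0], "hand": -1},
  {"travel": [0, 0, 0.02], "rot": [0, 0, 0], "hand": -1},
  {"travel": [0, 0, 0.02], "rot": [0, 0, 0], "hand": -1},
  {"travel": [0, 0, 0.02], "rot": [0, 0, 0], "hand": -1},
  {"travel": [0, 0, 0.02], "rot": [0, 0, 0], "hand": -1},
])

```text
clock: 9.0
position: [0.5227, -0.2167, 0.0259]
tcp_rot: [0.731, 0.682, -0.0, -0.0]
ft_force: [-0.1, 0.1, -5.7]
opening: 0.312
finger_force: 59.3
```

```bash
python3 - <<'E'
from h import *
m,sd,s,c=ft(30);print(m.round(4),sd.round(4),s["clock"],s["opening"],s["finger_force"])
d=np.array([.07,.9976,0]);F=m[:3];M=m[3:6]
print("d along axis",np.cross(M,F)@d/(F@F),"vertical only", -M[0]/m[2])
P=cloud(c);x,y,z=P[...,0],P[...,1],P[...,2]
k=(abs(x-.5235-.07*(y+.2))<.012)&(z>.06)&(z<.11)&(y>-.2)&(y<-.14)
for yb in np.arange(-.2,-.1,.01):
    q=k&(abs(y-yb)<.004);print(round(yb,3),np.percentile(z[q],95).round(4) if q.any() else '')
E
```

```text
[ 4.2000e-02 -1.6600e-02 -5.3009e+00  1.2270e-01 -6.7000e-03 -3.9000e-03
  5.2290e-01 -2.1680e-01  2.6100e-02] [5.034e-01 4.728e-01 4.678e-01 4.330e-02 2.580e-02 2.840e-02 0.000e+00
 0.000e+00 1.000e-04] 10.5 0.3100359207039668 59.276572465896606
d along axis 0.02317478148265009 vertical only 0.023149393415514297
-0.2 0.0942
-0.19 0.0943
-0.18 0.0945
-0.17 0.0944
-0.16 0.0933
-0.15 0.0929
-0.14 0.0922
-0.13 
-0.12 
-0.11
```

>>> apply_moves([
  {"travel": [0, 0, 0.03], "rot": [0, 0, 0], "hand": -1},
  {"travel": [0, 0, 0.065], "rot": [0, 0, 0], "hand": -1},
  {"travel": [0, 0.02, 0.1], "rot": [0, 0, 0], "hand": -1},
  {"travel": [0.003, 0.06, 0.12], "rot": [0, 0, 0.03], "hand": -1},
  {"travel": [0.006, 0.1, 0.12], "rot": [0, 0, 0.06], "hand": -1},
  {"travel": [0.009, 0.145, 0.12], "rot": [0, 0, 0.09], "hand": -1},
  {"travel": [0.012, 0.19, 0.12], "rot": [0, 0, 0.12], "hand": -1},
  {"travel": [0.015, 0.235, 0.12], "rot": [0, 0, 0.15], "hand": -1},
  {"travel": [0.018, 0.28, 0.12], "rot": [0, 0, 0.18], "hand": -1},
  {"travel": [0.02, 0.32, 0.12], "rot": [0, 0, 0.21], "hand": -1},
])

```text
clock: 11.5
position: [0.5424, 0.1054, 0.1461]
tcp_rot: [0.655, 0.756, 0.0, -0.0]
ft_force: [1.1, 0.3, -5.2]
opening: 0.305
finger_force: 60.5
```

>>> apply_moves([
  {"travel": [0.002, 0.04, 0], "rot": [0, 0, 0.01], "hand": -1},
  {"travel": [0.004, 0.08, 0], "rot": [0, 0, 0.023], "hand": -1},
  {"travel": [0.006, 0.115, 0], "rot": [0, 0, 0.023], "hand": -1},
  {"travel": [0.007, 0.135, 0], "rot": [0, 0, 0.023], "hand": -1},
  {"travel": [0.007, 0.146, 0], "rot": [0, 0, 0.023], "hand": -1},
  {"travel": [0.007, 0.146, 0], "rot": [0, 0, 0.023], "hand": -1},
  {"travel": [0.007, 0.146, 0], "rot": [0, 0, 0.023], "hand": -1},
  {"travel": [0.007, 0.146, 0], "rot": [0, 0, 0.023], "hand": -1},
])

```text
clock: 12.3
position: [0.5498, 0.2477, 0.146]
tcp_rot: [0.647, 0.762, -0.0, -0.0]
ft_force: [-0.4, -0.7, -5.4]
opening: 0.306
finger_force: 60.5
```

```bash
python3 - <<'E'
from h import *
from scipy.optimize import least_squares
m,sd,s,c=ft(40);save(c,"w3.png");print(m.round(4),sd.round(4),s["clock"],s["opening"],R.from_quat(s["tcp_rot"]).as_matrix()[:,1].round(4))
F,M=m[:3],m[3:6];print("r",(np.cross(F,M)/(F@F)).round(4))
for n in("wrist","top","scene"):
    C=c if n=="wrist" else cams.camera(n);P=cloud(C);np.save(n+"3.npy",P);x,y,z=P[...,0],P[...,1],P[...,2]
    # gouge axis fit (handle straight part both sides of grip + bar)
    g=m[6:8];a=np.array([-.1625,.9867]);t=(x-g[0])*a[0]+(y-g[1])*a[1];w=(x-g[0])*a[1]-(y-g[1])*a[0]
    k=(t>-.18)&(t<.04)&(abs(t)>.018)&(abs(w)<.02)&(z>.165)&(z<.22);Q=np.c_[t[k],w[k],z[k]]
    if len(Q)>20:
        f=lambda p:np.hypot(Q[:,1]-p[0]-p[1]*Q[:,0],Q[:,2]-p[2]-p[3]*Q[:,0])-.014
        r=least_squares(f,[0,0,.2,0],loss="soft_l1",f_scale=.002);print(n,len(Q),"gouge w0,yaw,z0,pitch",r.x.round(4))
    k=(abs(w)<.012)&(z>.15)&(z<.25)&(t>-.3)&(t<.35);print("t ends",t[k].min().round(4) if k.any() else'',t[k].max().round(4) if k.any() else '')
    k=(np.hypot(x-.554,y-.226)<.09)&(z>.012)&(z<.024)
    print(n,"foot",k.sum(),cv2.minAreaRect(P[k][:,:2].astype(np.float32)) if k.sum()>20 else '')
    k=(np.hypot(x-.554,y-.226)<.065)&(z>.097)&(z<.107)
    if k.sum()>10:
        Q=P[k][:,:2];tt=(Q-[.554,.226])@a;print("board top n",k.sum(),"t pct",np.percentile(tt,[2,50,98]).round(4),"w",np.ptp((Q-[.554,.226])@[a[1],-a[0]]))
E
```

```text
[ 7.7700e-02 -5.6000e-03 -5.2835e+00  1.2130e-01  2.2600e-02 -4.8000e-03
  5.5000e-01  2.4900e-01  1.4610e-01] [5.217e-01 3.909e-01 4.599e-01 3.020e-02 3.030e-02 3.620e-02 1.000e-04
 4.000e-04 0.000e+00] 14.3 0.3102718728980427 [0.9866 0.1632 0.    ]
r [ 0.0043 -0.0229  0.0001]
wrist 4129 gouge w0,yaw,z0,pitch [-0.0006 -0.0002  0.1995  0.0123]
t ends -0.0291 0.1091
wrist foot 2537 ((0.5543349385261536, 0.22543103992938995), (0.13017220795154572, 0.10771731287240982), 9.240410804748535)
board top n 618 t pct [-0.0056  0.0002  0.0025] w 0.10034296542054635
top 546 gouge w0,yaw,z0,pitch [0.     0.0033 0.1994 0.0106]
t ends -0.2206 0.2482
top foot 573 ((0.5541810393333435, 0.22512489557266235), (0.13033916056156158, 0.10814449936151505), 9.195002555847168)
board top n 44 t pct [-0.0039  0.0004  0.0043] w 0.09850275295138855
scene 980 gouge w0,yaw,z0,pitch [-0.0009  0.0017  0.1986  0.0112]
t ends -0.2223 0.2478
scene foot 1312 ((0.5544384717941284, 0.2258775234222412), (0.1326218694448471, 0.11058411002159119), 8.79846477508545)
board top n 81 t pct [-0.0041 -0.0002  0.0039] w 0.08270845118106124
```

View pics/w3.png

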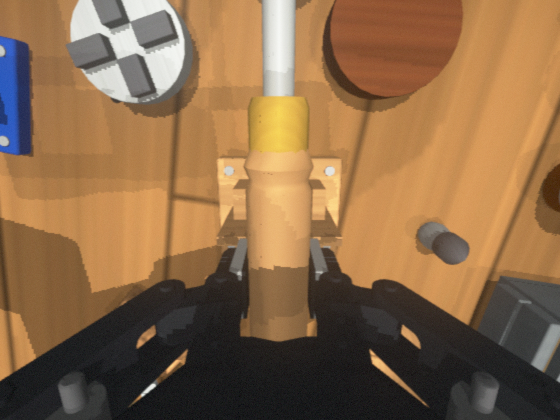

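The wrist view shows the handle over the notch board (board around row 240), with the gouge gripped square. The balance point is about 23 mm behind the grip, so I'll level the gouge and lower it.

>>> apply_moves([
  {"travel": [0, -0.0006, -0.015], "rot": [-0.004, -0.0006, 0], "hand": -1},
  {"travel": [0, -0.0006, -0.035], "rot": [-0.008, -0.0012, 0], "hand": -1},
  {"travel": [0, -0.0006, -0.055], "rot": [-0.0113, -0.0019, 0], "hand": -1},
  {"travel": [0, -0.0006, -0.07], "rot": [-0.0113, -0.0019, 0], "hand": -1},
  {"travel": [0, -0.0006, -0.08], "rot": [-0.0113, -0.0019, 0], "hand": -1},
  {"travel": [0, -0.0006, -0.085], "rot": [-0.0113, -0.0019, 0], "hand": -1},
  {"travel": [0, -0.0006, -0.085], "rot": [-0.0113, -0.0019, 0], "hand": -1},
  {"travel": [0, -0.0006, -0.085], "rot": [-0.0113, -0.0019, 0], "hand": -1},
])

```text
clock: 15.2
position: [0.5506, 0.2487, 0.0617]
tcp_rot: [0.647, 0.763, -0.003, 0.005]
ft_force: [0.3, -0.1, -5.2]
opening: 0.311
finger_force: 60.5
```

```bash
cat >> h.py <<'E'
from scipy.optimize import least_squares
A=np.array([-.1625,.9867]);S=np.array([.554,.226])
def fit(names=("top","scene","wrist"),lo=.085,hi=.14,save_as=None):
    out={}
    for n in names:
        C=cams.camera(n)
        if save_as:save(C,n+save_as)
        P=cloud(C);x,y,z=P[...,0],P[...,1],P[...,2]
        t=(x-S[0])*A[0]+(y-S[1])*A[1];w=(x-S[0])*A[1]-(y-S[1])*A[0]
        k=(t>-.165)&(t<.062)&~((t>-.008)&(t<.045))&(abs(w)<.02)&(z>lo)&(z<hi);Q=np.c_[t[k],w[k],z[k]]
        f=lambda p:np.hypot(Q[:,1]-p[0]-p[1]*Q[:,0],Q[:,2]-p[2]-p[3]*Q[:,0])-.014
        r=least_squares(f,[0,0,(lo+hi)/2,0],loss="soft_l1",f_scale=.002).x
        k=(abs(w)<.012)&(z>lo-.03)&(z<hi+.03)&(t>-.3)&(t<.35);e=(t[k].min().round(4),t[k].max().round(4))
        b=(abs(w)<.008)&(t>.12)&(t<.27)&(z>lo-.02)&(z<hi+.02)
        bar=np.polyfit(t[b],z[b],1)[0] if b.sum()>20 else np.nan
        print(n,len(Q),"w0 %.4f yaw %.4f z0 %.4f pitch %.4f"%tuple(r),"ends",e,"barpitch %.4f"%bar)
E
python3 - <<'E'
from h import *
m,sd,s,c=ft(4);print(m.round(3),s["clock"]);fit()
E
```

```text
[-3.880e-01  1.440e-01 -5.179e+00  1.210e-01  2.300e-02  2.000e-03
  5.510e-01  2.490e-01  6.200e-02] 15.4
top 472 w0 0.0002 yaw 0.0052 z0 0.1151 pitch -0.0039 ends (np.float64(-0.2988), np.float64(0.2688)) barpitch -0.0290
scene 862 w0 -0.0011 yaw 0.0007 z0 0.1145 pitch 0.0003 ends (np.float64(-0.2994), np.float64(0.2701)) barpitch -0.0059
wrist 2610 w0 -0.0007 yaw 0.0003 z0 0.1150 pitch 0.0013 ends (np.float64(-0.0053), np.float64(0.1323)) barpitch -0.0345
```

>>> apply_moves([
  {"travel": [0.0005, 0, -0.002], "rot": [0, 0, 0], "hand": -1},
  {"travel": [0.0005, 0, -0.004], "rot": [0, 0, 0], "hand": -1},
  {"travel": [0.0005, 0, -0.006], "rot": [0, 0, 0], "hand": -1},
  {"travel": [0.0005, 0, -0.0075], "rot": [0, 0, 0], "hand": -1},
  {"travel": [0.0005, 0, -0.0085], "rot": [0, 0, 0], "hand": -1},
  {"travel": [0.0005, 0, -0.0085], "rot": [0, 0, 0], "hand": -1},
])

```text
clock: 16.15
position: [0.5503, 0.2485, 0.0524]
tcp_rot: [0.647, 0.763, -0.004, 0.004]
ft_force: [-0.7, -0.1, -5.5]
opening: 0.307
finger_force: 60.5
```

```bash
python3 - <<'E'
from h import *
m,sd,s,c=ft(5);print(m.round(4),s["clock"])
E
```

```text
[-4.6100e-02  1.7050e-01 -5.2795e+00  1.4570e-01  3.3300e-02  1.4000e-03
  5.5050e-01  2.4860e-01  5.2600e-02] 16.4
```

>>> apply_moves([
  {"travel": [0, 0, -0.0005], "rot": [0, 0, 0], "hand": -1},
  {"travel": [0, 0, -0.001], "rot": [0, 0, 0], "hand": -1},
  {"travel": [0, 0, -0.001], "rot": [0, 0, 0], "hand": -1},
])

```text
clock: 16.7
position: [0.5506, 0.2486, 0.0517]
tcp_rot: [0.647, 0.763, -0.004, 0.005]
ft_force: [0.2, -0.2, -4.1]
opening: 0.309
finger_force: 60.5
```

```bash
python3 - <<'E'
from h import *
m,sd,s,c=ft(5);print(m.round(4),s["clock"])
E
```

```text
[-0.1613  0.0981 -5.4432  0.1181 -0.0246 -0.0177  0.5506  0.2486  0.0517] 16.95
```

>>> apply_moves([
  {"travel": [0, 0, -0.0005], "rot": [0, 0, 0], "hand": -1},
  {"travel": [0, 0, -0.001], "rot": [0, 0, 0], "hand": -1},
  {"travel": [0, 0, -0.001], "rot": [0, 0, 0], "hand": -1},
])

```text
clock: 17.25
position: [0.5508, 0.2487, 0.0512]
tcp_rot: [0.647, 0.763, -0.003, 0.005]
ft_force: [-1.5, 0.4, -1.0]
opening: 0.309
finger_force: 60.8
```

```bash
python3 - <<'E'
from h import *
m,sd,s,c=ft(5);print(m.round(4),s["clock"])
E
```

```text
[-0.2917  0.6503  0.5311  0.0691  0.0491  0.0033  0.5508  0.2487  0.0511] 17.5
```

>>> apply_moves([
  {"travel": [0, 0, 0], "rot": [0, 0, 0], "hand": -0.2},
  {"travel": [0, 0, 0], "rot": [0, 0, 0], "hand": -0.2},
])

```text
clock: 17.7
position: [0.5506, 0.2485, 0.0507]
tcp_rot: [0.647, 0.763, -0.004, 0.005]
ft_force: [-0.2, 0.3, 0.4]
opening: 0.399
finger_force: 0.0
```

```bash
python3 - <<'E'
from h import *
fit(("wrist","scene"));s=readout.get_state();print(s["clock"],s["opening"],s["finger_force"],s["ft_force"])
E
```

```text
wrist 2626 w0 -0.0000 yaw -0.0021 z0 0.1048 pitch -0.0059 ends (np.float64(-0.0037), np.float64(0.132)) barpitch -0.0540
scene 851 w0 -0.0006 yaw -0.0008 z0 0.1040 pitch -0.0102 ends (np.float64(-0.2992), np.float64(0.2712)) barpitch -0.0076
17.8 0.4010856273223288 0.0 [-1.00041137 -0.29450752  0.22506079]
```

>>> apply_moves([
  {"travel": [0, 0, 0], "rot": [0, 0, 0], "hand": -0.2},
  {"travel": [0, 0, 0], "rot": [0, 0, 0], "hand": -0.2},
])

```text
clock: 18.0
position: [0.5504, 0.2485, 0.0506]
tcp_rot: [0.647, 0.763, -0.004, 0.004]
ft_force: [0.3, -0.7, -1.1]
opening: 0.4
finger_force: 0.0
```

```bash
python3 - <<'E'
from h import *
fit(("wrist","scene","wrist"));s=readout.get_state();print(s["clock"],s["opening"],s["ft_force"])
E
```

```text
wrist 2614 w0 0.0000 yaw -0.0031 z0 0.1047 pitch -0.0352 ends (np.float64(-0.004), np.float64(0.1338)) barpitch -0.0663
scene 855 w0 -0.0006 yaw 0.0008 z0 0.1042 pitch -0.0400 ends (np.float64(-0.2985), np.float64(0.2711)) barpitch -0.0442
wrist 2592 w0 -0.0000 yaw -0.0020 z0 0.1048 pitch -0.0476 ends (np.float64(-0.0039), np.float64(0.1339)) barpitch -0.0691
18.15 0.40494262603703735 [-0.30061616 -1.23536494  0.64290289]
```

The edge side is swinging down slowly, so the balance point is about 1.5 mm too far toward the edge. I'll catch it now.

>>> apply_moves([
  {"travel": [0, 0, 0], "rot": [0, 0, 0], "hand": -1},
  {"travel": [0, 0, 0], "rot": [0, 0, 0], "hand": -1},
  {"travel": [0, 0, 0], "rot": [0, 0, 0], "hand": -1},
  {"travel": [0, 0, 0], "rot": [0, 0, 0], "hand": -1},
])

```text
clock: 18.55
position: [0.5508, 0.2486, 0.0508]
tcp_rot: [0.647, 0.763, -0.003, 0.005]
ft_force: [1.0, -2.0, 1.4]
opening: 0.31
finger_force: 58.9
```

```bash
python3 - <<'E'
from h import *
fit(("wrist","scene","top"));s=readout.get_state();print(s["clock"],s["opening"],s["finger_force"],s["ft_force"],s["moment"],s["position"])
E
```

```text
wrist 2566 w0 -0.0002 yaw 0.0005 z0 0.1048 pitch -0.0563 ends (np.float64(-0.0039), np.float64(0.1342)) barpitch -0.0703
scene 862 w0 -0.0004 yaw -0.0004 z0 0.1039 pitch -0.0566 ends (np.float64(-0.298), np.float64(0.27)) barpitch -0.0556
top 462 w0 -0.0001 yaw -0.0047 z0 0.1045 pitch -0.0578 ends (np.float64(-0.2993), np.float64(0.27)) barpitch -0.0582
18.7 0.3071574070664674 58.872451186180115 [1.50753611 0.03173582 0.11564485] [-0.04413684 -0.1994697   0.01535899] [0.55082539 0.24861422 0.05078271]
```

>>> apply_moves([
  {"travel": [0, 0, 0.003], "rot": [0, 0, 0], "hand": -1},
  {"travel": [0, 0, 0.006], "rot": [0, 0, 0], "hand": -1},
  {"travel": [-0.0001, 0.0007, 0.006], "rot": [0.028, 0.0046, 0], "hand": -1},
  {"travel": [-0.0002, 0.0015, 0.006], "rot": [0.056, 0.0092, 0], "hand": -1},
  {"travel": [-0.0002, 0.0015, 0.006], "rot": [0.056, 0.0092, 0], "hand": -1},
  {"travel": [-0.0002, 0.0015, 0.006], "rot": [0.056, 0.0092, 0], "hand": -1},
])

```text
clock: 19.3
position: [0.5494, 0.2496, 0.0561]
tcp_rot: [0.647, 0.762, 0.014, -0.018]
ft_force: [-0.2, 0.4, -5.4]
opening: 0.313
finger_force: 59.2
```

```bash
python3 - <<'E'
from h import *
m,sd,s,c=ft(8);print(m.round(4),s["clock"]);fit()
E
```

```text
[-0.1108  0.1633 -5.34    0.0764  0.0136  0.0133  0.5499  0.2502  0.0565] 19.7
top 456 w0 -0.0001 yaw 0.0019 z0 0.1082 pitch 0.0065 ends (np.float64(-0.2986), np.float64(0.2676)) barpitch 0.0085
scene 846 w0 -0.0010 yaw -0.0016 z0 0.1082 pitch 0.0155 ends (np.float64(-0.2994), np.float64(0.2691)) barpitch 0.0120
wrist 2602 w0 -0.0003 yaw -0.0036 z0 0.1090 pitch 0.0130 ends (np.float64(-0.007), np.float64(0.1323)) barpitch -0.0107
```

>>> apply_moves([
  {"travel": [0.0003, -0.0006, -0.001], "rot": [-0.0118, -0.0019, 0], "hand": -1},
  {"travel": [0.0003, -0.0006, -0.002], "rot": [-0.0118, -0.0019, 0], "hand": -1},
  {"travel": [0.0003, -0.0006, -0.003], "rot": [-0.0118, -0.0019, 0], "hand": -1},
  {"travel": [0.0003, -0.0006, -0.0035], "rot": [-0.0118, -0.0019, 0], "hand": -1},
  {"travel": [0.0003, -0.0006, -0.0035], "rot": [-0.0118, -0.0019, 0], "hand": -1},
])

```text
clock: 20.35
position: [0.5504, 0.2494, 0.0529]
tcp_rot: [0.647, 0.763, 0.011, -0.013]
ft_force: [-0.0, 0.1, -4.6]
opening: 0.313
finger_force: 59.2
```

```bash
python3 - <<'E'
from h import *
m,sd,s,c=ft(5);print(m.round(4),s["clock"]);fit(("wrist","scene"))
E
```

```text
[-5.120e-02 -9.640e-02 -5.314e+00  7.230e-02  2.800e-02  3.000e-03
  5.506e-01  2.494e-01  5.310e-02] 20.6
wrist 2599 w0 -0.0002 yaw -0.0006 z0 0.1058 pitch 0.0006 ends (np.float64(-0.0058), np.float64(0.1322)) barpitch -0.0170
scene 850 w0 -0.0006 yaw 0.0010 z0 0.1049 pitch 0.0013 ends (np.float64(-0.2984), np.float64(0.2702)) barpitch -0.0010
```

>>> apply_moves([
  {"travel": [0, 0, -0.0005], "rot": [0, 0, 0], "hand": -1},
  {"travel": [0, 0, -0.001], "rot": [0, 0, 0], "hand": -1},
  {"travel": [0, 0, -0.001], "rot": [0, 0, 0], "hand": -1},
])

```text
clock: 21.0
position: [0.5506, 0.2495, 0.0523]
tcp_rot: [0.647, 0.763, 0.011, -0.013]
ft_force: [-0.4, 0.4, -3.0]
opening: 0.309
finger_force: 59.4
```

```bash
python3 - <<'E'
from h import *
m,sd,s,c=ft(4);print(m.round(4),s["clock"])
E
```

```text
[-2.1100e-01  5.4270e-01 -3.9634e+00  6.0200e-02  6.0800e-02  3.9000e-03
  5.5060e-01  2.4950e-01  5.2300e-02] 21.2
```

>>> apply_moves([
  {"travel": [0, 0, -0.0006], "rot": [0, 0, 0], "hand": -1},
  {"travel": [0, 0, -0.0006], "rot": [0, 0, 0], "hand": -1},
  {"travel": [0, 0, -0.0006], "rot": [0, 0, 0], "hand": -0.2},
  {"travel": [0, 0, -0.0006], "rot": [0, 0, 0], "hand": -0.2},
  {"travel": [0, 0, -0.0006], "rot": [0, 0, 0], "hand": -0.2},
])

```text
clock: 21.7
position: [0.5511, 0.2495, 0.0519]
tcp_rot: [0.647, 0.763, 0.011, -0.012]
ft_force: [-0.4, -0.4, -0.7]
opening: 0.401
finger_force: 0.0
```

```bash
python3 - <<'E'
from h import *
for i in range(2):
    fit(("wrist","scene"));s=readout.get_state();print(s["clock"],s["opening"],s["ft_force"])
E
```

```text
wrist 2627 w0 -0.0001 yaw -0.0015 z0 0.1048 pitch 0.0024 ends (np.float64(-0.0061), np.float64(0.1323)) barpitch -0.0343
scene 842 w0 -0.0005 yaw 0.0006 z0 0.1042 pitch 0.0006 ends (np.float64(-0.2966), np.float64(0.269)) barpitch -0.0072
21.8 0.39812746372226077 [0.55432728 0.46707181 1.14379583]
wrist 2610 w0 -0.0004 yaw 0.0047 z0 0.1049 pitch -0.0070 ends (np.float64(-0.0056), np.float64(0.1326)) barpitch -0.0674
scene 850 w0 -0.0006 yaw -0.0017 z0 0.1038 pitch -0.0103 ends (np.float64(-0.2997), np.float64(0.2692)) barpitch -0.0096
21.9 0.3991652167362063 [-0.42550774  0.73599966 -0.34676439]
```

```bash
python3 - <<'E'
from h import *
for i in range(2):
    fit(("wrist","wrist","wrist"));s=readout.get_state();print(s["clock"])
E
```

```text
wrist 2609 w0 0.0002 yaw -0.0060 z0 0.1049 pitch -0.0154 ends (np.float64(-0.0055), np.float64(0.1328)) barpitch -0.0401
wrist 2598 w0 0.0000 yaw -0.0035 z0 0.1047 pitch -0.0143 ends (np.float64(-0.0054), np.float64(0.1333)) barpitch -0.0392
wrist 2596 w0 -0.0001 yaw -0.0015 z0 0.1049 pitch -0.0225 ends (np.float64(-0.0056), np.float64(0.1331)) barpitch -0.0597
22.05
wrist 2582 w0 -0.0001 yaw -0.0011 z0 0.1047 pitch -0.0222 ends (np.float64(-0.0053), np.float64(0.1338)) barpitch -0.0633
wrist 2587 w0 0.0000 yaw -0.0036 z0 0.1047 pitch -0.0225 ends (np.float64(-0.0054), np.float64(0.1341)) barpitch -0.0554
wrist 2596 w0 -0.0000 yaw -0.0028 z0 0.1047 pitch -0.0226 ends (np.float64(-0.0056), np.float64(0.1341)) barpitch -0.0474
22.2
```

It's now stable and swinging by only about 1.3°. I'll let it settle and read the resting tilt.

>>> apply_moves([
  {"travel": [0, 0, -0.0006], "rot": [0, 0, 0], "hand": -0.2},
  {"travel": [0, 0, 0], "rot": [0, 0, 0], "hand": -0.2},
  {"travel": [0, 0, 0], "rot": [0, 0, 0], "hand": -0.2},
  {"travel": [0, 0, 0], "rot": [0, 0, 0], "hand": -0.2},
  {"travel": [0, 0, 0], "rot": [0, 0, 0], "hand": -0.2},
  {"travel": [0, 0, 0], "rot": [0, 0, 0], "hand": -0.2},
  {"travel": [0, 0, 0], "rot": [0, 0, 0], "hand": -0.2},
  {"travel": [0, 0, 0], "rot": [0, 0, 0], "hand": -0.2},
  {"travel": [0, 0, 0], "rot": [0, 0, 0], "hand": -0.2},
  {"travel": [0, 0, 0], "rot": [0, 0, 0], "hand": -0.2},
])

```text
clock: 23.2
position: [0.5506, 0.2495, 0.0515]
tcp_rot: [0.647, 0.763, 0.011, -0.013]
ft_force: [1.1, -0.4, -0.7]
opening: 0.403
finger_force: 0.0
```

```bash
python3 - <<'E'
from h import *
fit(("wrist","scene","top","wrist"));s=readout.get_state();print(s["clock"],s["position"],s["opening"])
E
```

```text
wrist 2609 w0 0.0001 yaw -0.0048 z0 0.1048 pitch -0.0155 ends (np.float64(-0.0053), np.float64(0.1335)) barpitch -0.0646
scene 855 w0 -0.0005 yaw 0.0007 z0 0.1040 pitch -0.0166 ends (np.float64(-0.2985), np.float64(0.2693)) barpitch -0.0174
top 457 w0 -0.0001 yaw -0.0027 z0 0.1048 pitch -0.0150 ends (np.float64(-0.2992), np.float64(0.2689)) barpitch -0.0323
wrist 2598 w0 -0.0000 yaw -0.0024 z0 0.1048 pitch -0.0161 ends (np.float64(-0.0051), np.float64(0.1331)) barpitch -0.0464
23.4 [0.55054405 0.24944693 0.05152207] 0.39627236459808146
```

>>> apply_moves([
  {"travel": [0, 0, 0], "rot": [0, 0, 0], "hand": -1},
  {"travel": [0, 0, 0], "rot": [0, 0, 0], "hand": -1},
  {"travel": [0, 0, 0], "rot": [0, 0, 0], "hand": -1},
  {"travel": [0, 0, 0.002], "rot": [0, 0, 0], "hand": -1},
  {"travel": [0, 0, 0.004], "rot": [0.004, 0.0007, 0], "hand": -1},
  {"travel": [0, 0, 0.004], "rot": [0.01, 0.0016, 0], "hand": -1},
  {"travel": [0, 0, 0.004], "rot": [0.0156, 0.0026, 0], "hand": -1},
  {"travel": [0, 0, 0.003], "rot": [0.0156, 0.0026, 0], "hand": -1},
  {"travel": [0, 0, 0.002], "rot": [0.0156, 0.0026, 0], "hand": -1},
  {"travel": [0, 0, 0.002], "rot": [0.0156, 0.0026, 0], "hand": -1},
])

```text
clock: 24.4
position: [0.5503, 0.2494, 0.0532]
tcp_rot: [0.647, 0.762, 0.016, -0.019]
ft_force: [-0.0, 0.8, -5.0]
opening: 0.308
finger_force: 59.3
```

```bash
python3 - <<'E'
from h import *
m,sd,s,c=ft(3);print(m.round(4),s["clock"]);fit(("wrist","scene"))
E
```

```text
[-0.5192 -0.239  -4.9784  0.056  -0.0197  0.0278  0.5504  0.2494  0.0534] 24.55
wrist 2618 w0 -0.0001 yaw -0.0031 z0 0.1060 pitch 0.0082 ends (np.float64(-0.0059), np.float64(0.1317)) barpitch -0.0327
scene 846 w0 -0.0006 yaw -0.0003 z0 0.1055 pitch 0.0145 ends (np.float64(-0.2985), np.float64(0.2692)) barpitch 0.0068
```

>>> apply_moves([
  {"travel": [0.0002, -0.0006, 0], "rot": [-0.01, -0.0016, 0], "hand": -1},
  {"travel": [0.0002, -0.0006, -0.0005], "rot": [-0.01, -0.0016, 0], "hand": -1},
  {"travel": [0.0002, -0.0006, -0.001], "rot": [-0.01, -0.0016, 0], "hand": -1},
  {"travel": [0.0002, -0.0006, -0.0013], "rot": [-0.01, -0.0016, 0], "hand": -1},
  {"travel": [0.0002, -0.0006, -0.0013], "rot": [-0.01, -0.0016, 0], "hand": -1},
])

```text
clock: 25.15
position: [0.5507, 0.2489, 0.0523]
tcp_rot: [0.647, 0.762, 0.013, -0.015]
ft_force: [-0.1, -0.5, -5.4]
opening: 0.311
finger_force: 59.3
```

```bash
python3 - <<'E'
from h import *
m,sd,s,c=ft(4);print(m.round(4),s["clock"]);fit(("wrist","scene"))
E
```

```text
[-0.3022  0.9406 -4.4433  0.1345  0.0888 -0.0136  0.5507  0.2489  0.0523] 25.35
wrist 2617 w0 -0.0001 yaw -0.0013 z0 0.1049 pitch 0.0002 ends (np.float64(-0.0064), np.float64(0.132)) barpitch -0.0269
scene 843 w0 -0.0006 yaw 0.0012 z0 0.1041 pitch -0.0017 ends (np.float64(-0.2976), np.float64(0.2682)) barpitch -0.0023
```

Level and just touching. I'll lower 0.7 mm more, release with a small opening, and wait for it to settle.

>>> apply_moves([
  {"travel": [0, 0, -0.0004], "rot": [0, 0, 0], "hand": -1},
  {"travel": [0, 0, -0.0007], "rot": [0, 0, 0], "hand": -1},
  {"travel": [0, 0, -0.0007], "rot": [0, 0, 0], "hand": -1},
  {"travel": [0, 0, -0.0007], "rot": [0, 0, 0], "hand": -0.2},
  {"travel": [0, 0, -0.0007], "rot": [0, 0, 0], "hand": -0.2},
  {"travel": [0, 0, -0.0007], "rot": [0, 0, 0], "hand": -0.2},
  {"travel": [0, 0, -0.0007], "rot": [0, 0, 0], "hand": -0.2},
  {"travel": [0, 0, -0.0007], "rot": [0, 0, 0], "hand": -0.2},
])

```text
clock: 26.25
position: [0.5509, 0.2488, 0.0516]
tcp_rot: [0.647, 0.762, 0.013, -0.015]
ft_force: [0.1, 0.6, -0.5]
opening: 0.401
finger_force: 0.0
```

```bash
python3 - <<'E'
from h import *
fit(("wrist","scene","wrist"));s=readout.get_state();print(s["clock"])
E
```

```text
wrist 2643 w0 -0.0001 yaw -0.0019 z0 0.1050 pitch -0.0035 ends (np.float64(-0.0063), np.float64(0.1318)) barpitch -0.0635
scene 847 w0 -0.0006 yaw 0.0001 z0 0.1043 pitch 0.0004 ends (np.float64(-0.296), np.float64(0.2683)) barpitch -0.0081
wrist 2632 w0 -0.0002 yaw 0.0002 z0 0.1048 pitch -0.0029 ends (np.float64(-0.0059), np.float64(0.1314)) barpitch -0.0378
26.4
```

>>> apply_moves([
  {"travel": [0, 0, 0], "rot": [0, 0, 0], "hand": -0.2},
  {"travel": [0, 0, 0], "rot": [0, 0, 0], "hand": -0.2},
  {"travel": [0, 0, 0], "rot": [0, 0, 0], "hand": -0.2},
  {"travel": [0, 0, 0], "rot": [0, 0, 0], "hand": -0.2},
  {"travel": [0, 0, 0], "rot": [0, 0, 0], "hand": -0.2},
  {"travel": [0, 0, 0], "rot": [0, 0, 0], "hand": -0.2},
  {"travel": [0, 0, 0], "rot": [0, 0, 0], "hand": -0.2},
  {"travel": [0, 0, 0], "rot": [0, 0, 0], "hand": -0.2},
])

```text
clock: 27.2
position: [0.5507, 0.2489, 0.0515]
tcp_rot: [0.647, 0.762, 0.013, -0.015]
ft_force: [0.7, -0.4, -0.2]
opening: 0.4
finger_force: 0.0
```

```bash
python3 - <<'E'
from h import *
fit(("wrist","scene","top"));s=readout.get_state();print(s["clock"])
E
```

```text
wrist 2640 w0 -0.0000 yaw -0.0024 z0 0.1050 pitch -0.0090 ends (np.float64(-0.0062), np.float64(0.132)) barpitch -0.0383
scene 848 w0 -0.0004 yaw 0.0018 z0 0.1041 pitch -0.0051 ends (np.float64(-0.2984), np.float64(0.2693)) barpitch -0.0112
top 452 w0 -0.0001 yaw -0.0028 z0 0.1050 pitch -0.0028 ends (np.float64(-0.299), np.float64(0.2686)) barpitch -0.0269
27.35
```

Resting tilt is about 0.3°. I'll open the hand further and withdraw straight up.

>>> apply_moves([
  {"travel": [0, 0, 0], "rot": [0, 0, 0], "hand": 0.2},
  {"travel": [0, 0, 0], "rot": [0, 0, 0], "hand": 0.5},
  {"travel": [0, 0, 0], "rot": [0, 0, 0], "hand": 0.5},
  {"travel": [0, 0, 0.01], "rot": [0, 0, 0], "hand": 0.5},
  {"travel": [0, 0, 0.025], "rot": [0, 0, 0], "hand": 0.5},
  {"travel": [0, 0, 0.045], "rot": [0, 0, 0], "hand": 0.5},
  {"travel": [0, 0, 0.07], "rot": [0, 0, 0], "hand": 0.5},
  {"travel": [0, 0, 0.1], "rot": [0, 0, 0], "hand": 0.5},
  {"travel": [0, 0, 0.13], "rot": [0, 0, 0], "hand": 0.5},
  {"travel": [0, 0, 0.15], "rot": [0, 0, 0], "hand": 0.5},
])

```text
clock: 28.35
position: [0.5517, 0.2491, 0.2048]
tcp_rot: [0.647, 0.763, 0.014, -0.014]
ft_force: [-0.8, 0.9, 0.1]
opening: 0.751
finger_force: 0.0
```

>>> apply_moves([
  {"travel": [0, 0, 0], "rot": [0, 0, 0], "hand": 0.5},
  {"travel": [0, 0, 0], "rot": [0, 0, 0], "hand": 0.5},
  {"travel": [0, 0, 0], "rot": [0, 0, 0], "hand": 0.5},
  {"travel": [0, 0, 0], "rot": [0, 0, 0], "hand": 0.5},
  {"travel": [0, 0, 0], "rot": [0, 0, 0], "hand": 0.5},
  {"travel": [0, 0, 0], "rot": [0, 0, 0], "hand": 0.5},
  {"travel": [0, 0, 0], "rot": [0, 0, 0], "hand": 0.5},
  {"travel": [0, 0, 0], "rot": [0, 0, 0], "hand": 0.5},
])

```text
clock: 29.15
position: [0.5507, 0.2488, 0.2013]
tcp_rot: [0.647, 0.763, 0.013, -0.015]
ft_force: [-0.5, -0.9, 0.3]
opening: 0.751
finger_force: 0.0
```

```bash
python3 - <<'E'
from h import *
fit(("wrist","top"));fit(("scene",),save_as="9.png");s=readout.get_state();print(s["clock"],s["position"],s["opening"])
E
```

```text
wrist 3453 w0 0.0000 yaw -0.0006 z0 0.1048 pitch -0.0055 ends (np.float64(-0.1286), np.float64(0.1881)) barpitch 0.0019
top 462 w0 0.0006 yaw 0.0022 z0 0.1047 pitch -0.0034 ends (np.float64(-0.2991), np.float64(0.267)) barpitch -0.0223
scene 850 w0 -0.0005 yaw 0.0010 z0 0.1041 pitch -0.0061 ends (np.float64(-0.2989), np.float64(0.269)) barpitch -0.0076
29.3 [0.55073529 0.24884698 0.20152501] 0.7531358771182104
```

View pics/scene9.png

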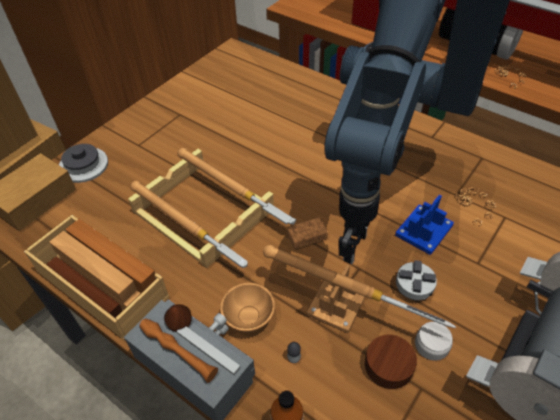

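The picture shows the gouge balanced on the wooden stand, from the butt at (270,255) to the edge at (452,323). It sits within about 0.3° of level, the hand is clear and everything else is in place, so I'll hand it in.

```bash
python3 -c "
from plant import order
print(order.sign_off())"
```

```text
the job is handed in; nothing more can be done
None
```

The gouge is balancing by itself in the wooden stand's notch, about 0.3° low at the cutting edge, with the hand off; its balance point is about 20 mm ahead of the handle's middle, and the job was handed in at about 29 s.

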